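# Set the fume extractor to speed 4 and start it

### The arm

A 6-joint arm with a two-finger parallel gripper is mounted at the origin on the work surface. World frame = base frame: x ahead of the robot, y to its left, z up, the work surface at z = 0. Lengths are in m, angles in rad, forces in N, time in s.
With the tool pointing down it reaches from about 0.3 to 0.875 m from the base axis. Payload 6.4 kg.
Tool frame: the origin (TCP) lies at the very end of the fingers, on their centre line; the grasp point (between the pads) lies 19 mm behind it; z points along the fingers, y is the line along which they close (so a half turn about z gives the same grasp; the last joint's range is limited). The gripper opens to 85 mm and grips with 20 to 120 N. Pads are 22 mm wide; open, the fingers measure 114 mm over their backs; the gripper's body (76 mm by 85 mm) begins 54 mm behind the grasp point. The pads swing forward as they close: fully open they stand 13 mm farther back than shut.
Start: joints at [1.028, 0.181, 1.607, -0, 1.354, -0.206], TCP at [0.19, 0.543, 0.231] pointing down, gripper open.
Joint ranges: [-2.99, 2.99], [-0.89, 2.07], [0.3, 2.58], [-1.14, 4.28], [0, 2.63], [-3.12, 3.12]. Speed limits (rad/s): [2.57, 2.57, 3.01, 3.14, 3.14, 3.14].

### API

Orientations are given as a unit quaternion [w, x, y, z].
In Python, from bench import ctrl, camera, calibration, order, outline_of gives the robot as it stands.
- The arm moves only by the tool move_arm, never from a script. Its argument "series" is a list that holds one entry, the list of rows, each a list of 5 numbers: the opening, from 0 (shut) to 1 (fully open), then the shift along the tool's x, y, z in mm, then the turn about the tool's z in rad. A call has exactly 10 rows; each row is the pose to reach, as a shift and turn from the pose commanded when the call began, along the tool's axes at that moment; what a row does not reach only later rows make up. A row lasts 1/12 s, in which the tool goes at most 41.7 mm and 7.16 degrees, less where a joint would pass 70% of its speed; a pose out of reach is approached as far as the arm can. A call with a gripper value outside its range is refused whole. The fingers move at their own pace and stop on an object; the grip force is fixed at half the most. Time passes only in rows, so rows that repeat a pose let the fingers close, or fill a call up. It gives the time, the measured TCP pose, the force, the opening and the grip force at its end, in the units of the state.
- ctrl.get_obs(): the state, without advancing time (a new reading comes with each control period).
- camera(name): name is "scene" or "top"; returns (picture, depth): 384x512x3 uint8, blue, green, red; 384x512 float32, m along the optical axis (not along the pixel's ray), 0 where there is no reading.
- calibration(name): a dict with "intrinsics" (3x3 intrinsics, pixels), "rvec" (rotation vector, rad) and "tvec" (3), from world to camera coordinates, as OpenCV has them. Camera axes: x right, y down, z forward; pixel columns grow to the right and rows downward; lengths in m; the calibration is good to about 2 mm. A picture is of the moment at which its call begins. calibration takes no time and is no camera call.
- order.hand_in(): hands the job in; it is judged then, once.
Trained networks look in the newest picture that a camera, given by its name, has taken for a name from the list of things; names that differ only in an ending like _2 or _b are one class to them, and where a whole thing is asked for, a point or a joint stands for the part that bears it (a point fixed in the world has none). Each returns a list of dicts, best first, with "conf" (0 to 1); they miss things now and then, are a little off and sometimes report something else, mostly with a low value. They report only what shows in the picture. A call takes as long as a camera call. They do not tell look-alikes from the thing itself.
- outline_of(target, camera): "region" (384x512 bool, what is visible of it) and "bbox" ([centre column, centre row, width, height] in pixels, round what is visible of it).
The state is a dict: "time_s": time; "q": joint angles; "dq": joint speeds; "joint_efforts": joint torques, N m; "eef_pos": TCP position; "eef_rot": TCP orientation; "wrist_force": force on the tool from outside, world axes, zero at the start; "torque": the same for the moment, N m; "opening": opening from 0.0 (shut) to 1.0 (fully open); "grasp_force": force on a finger pad.
Only numpy, scipy, OpenCV 4.12 (cv2) and the standard library are available. Lean on these libraries where they do the work, as an engineer would, in place of code of your own. Each camera call takes 0.05 s, during which the arm holds its last target. There are 200 camera calls.

### The job

Get the bench fume extractor ready for spraying: with a fingertip, push its black speed selector round clockwise, click by click, until its white pointer stands at speed 4 (the fourth black mark after the red off dot) without clicking on past it, then press the green start button right in and take the hand away. Push the selector from one side only, do not grip it; do not press the red stop button, and leave the paint jar, the spray can and the squeeze bottle standing where they are.

Things in the scene. Friction and masses are not known exactly. Their poses are not given: they have to be found in the camera images.
- extractor: bench fume extractor: fixed white case 220 (its x) x 320 (its y) x 140 mm high, flat light grey control panel on top; origin at the centre of its underside, on the table; -x is the operator's side, +y the operator's left. Hose and hood lie behind it (x +110 to +330, y -140 to +95 mm, up to 145 mm high). Its place and yaw vary
- selector (a joint): angle of the speed selector, rad, growing clockwise seen from above: 0 = off (pointer along the extractor's +y, to the red dot), then a click position every 0.5236 rad (30 degrees) for speeds 1 to 6; speed 3 points along the extractor's +x, speed 4 is 2.094. It starts at rest at off, 1 or 2 and has end stops just beyond off and 6
- selector_axis (a point): point on the selector's vertical turning axis at the top of its handle, 182 mm above the table; x -10, y +75 mm in the extractor's frame. The handle is an upright bar 16 mm thick, from 152 to 182 mm above the table, reaching 38 mm from the axis at the pointer end, 29 mm at the tail, on a round collar of radius 27 mm (its top 152 mm above the table)
- selector_nose (a point): top of the handle's pointer end, 38 mm from the axis; a white line on top runs out to it. A sprung index resists the turn (about 0.08 N m, so about 3 N near this end) until half way to the next position, then the handle jumps on by itself into that position and stays there when let go; let go before half way, it falls back
- left_flank: ribbed grip face on the handle's long side, to the left looking from the axis along the pointer (the side to push for clockwise): 8 mm from the handle's middle plane, from 19 mm on the tail side to 33 mm on the pointer side of the axis, 154 to 179 mm above the table. Origin on the axis 143 mm above the table, x along the pointer
- right_flank: the same grip face on the other long side; pushing on both flanks at once counts as gripping the handle
- start (a joint): travel of the green start button in m: 0 = out, 0.006 = fully in; it springs back when let go. About 1.5 N starts it, 5 N holds it fully in
- start_top (a point): centre of the top of the green start button (28 mm across, in a 44 mm steel collar 12 mm high); 162 mm above the table when out; at x +25, y -100 mm in the extractor's frame
- stop (a joint): travel of the red stop button in m: 0 = out, 0.006 = fully in
- stop_top (a point): centre of the top of the red stop button, like the green one, 85 mm nearer the operator's front; not to be pressed
- jar: small orange paint jar with a white lid, 44 mm across, 38 mm high, standing loose on the extractor's top near its rear edge; origin at the centre of its underside
- can: black and green spray can, 65 mm across, 190 mm high, standing loose on the table beside the extractor; origin at the centre of its underside
- bottle: clear and blue squeeze bottle of paint, 42 mm across, 115 mm high, standing loose on the table beside the extractor; origin at the centre of its underside
Things that resemble listed ones, but are neither listed nor needed, are in the scene too. There is more than one size of the bottle; the one meant has the size given above.

How it is judged:
On the way, in this order (a step that is already met when the one before it is completed fails the run):
1. the selector rests in the click position of speed 4 (value of joint selector between 1.974 and 2.214 rad and velocity of joint selector between -0.3 and 0.3 rad/s), for 0.3 s.
2. the green start button is pressed right in (value of joint start above 0.0045 m and contact force between the fingers and start above 1 N), for 0.05 s.
At the end, for the whole second after the job is handed in: the selector rests at speed 4 (2.094 rad within 0.12), the green button has been pressed at least 4.5 mm in after that and is out again, the red button is out, and jar, can and bottle stand upright within 20 mm of where they were (value of joint selector between 1.974 and 2.214 rad and value of joint each of start, stop below 0.0015 m and distance of each of jar, can, bottle from where it was at the start of the episode below 0.02 m and angle between each of jar, can, bottle's own z axis and vertical below 0.2 rad); the robot touches nothing.
It fails at once if the selector was turned past speed 4 towards speed 5 (value of joint selector above 2.47 rad).
It fails at once if the start button was pressed while the selector was not at speed 4 (value of joint start above 0.003 m and (value of joint selector below 1.9 rad or value of joint selector above 2.29 rad)).
It fails at once if the red stop button was pressed (value of joint stop above 0.003 m).
It fails at once if the selector was gripped: both flanks of its handle pushed at once (contact force between the fingers and left_flank above 0.7 N and contact force between the fingers and right_flank above 0.7 N).
It fails at once if the jar, the can or the bottle was moved or lifted (distance of any of jar, can, bottle from where it was at the start of the episode above 0.02 m).
It also fails if it takes over 54 s, if anything falls off the work surface, if the arm or the gripper's body presses on something with over 40 N, if the wrist force passes 120 N, or if a joint passes its speed limit or range.

## Working session

There is one attempt and no reset: what is moved stays moved. The work goes in short steps, Python scripts to look and compute and a tool call to move; the robot and the scene stay as the last step left them, time stands still between calls to the robot, and variables do not carry over. Pictures are saved under pics/ and viewed, at most 10 in all, crops included, and the job is handed in when it is done.

Besides the shell and the picture viewer there is one more tool, called after "Emit:" in YAML: its name, and indented under it one key for each argument. move_arm: Moves the arm, as the interface text tells. Its arguments: {"type":"object","properties":{"series":{"type":"array","items":{"type":"array","items":{"type":"array","items":{"type":"number"}}}}},"required":["series"]}

```bash
ls; mkdir -p pics; python3 - <<'E'
from bench import ctrl,camera,calibration,outline_of
import cv2,numpy as np
o=ctrl.get_obs();print(o['time_s'],o['eef_pos'],o['eef_rot'])
a,da=camera('scene');b,db=camera('top')
cv2.imwrite('pics/s0.png',a);cv2.imwrite('pics/t0.png',b)
np.savez('f0.npz',a=a,da=da,b=b,db=db)
for t in ['extractor','selector','start','stop','jar','can','bottle']:
  for c in ['scene','top']:
    print(t,c,[(round(d['conf'],2),np.round(d['bbox']).tolist()) for d in outline_of(t,c)])
E
```

```text
pics
0.0 [0.18971369 0.54221387 0.23037141] [-3.32922928e-04  1.67618919e-01  9.85851455e-01 -8.34513253e-04]
extractor scene [(0.73, [267.0, 252.0, 197.0, 225.0])]
extractor top [(0.78, [259.0, 147.0, 157.0, 193.0])]
selector scene [(0.97, [290.0, 161.0, 33.0, 29.0])]
selector top []
start scene [(0.56, [226.0, 204.0, 16.0, 18.0])]
start top [(0.46, [306.0, 176.0, 14.0, 15.0])]
stop scene []
stop top [(0.66, [306.0, 218.0, 14.0, 11.0]), (0.25, [267.0, 149.0, 16.0, 25.0])]
jar scene [(0.81, [278.0, 199.0, 26.0, 28.0]), (0.56, [288.0, 163.0, 32.0, 28.0])]
jar top [(0.92, [269.0, 150.0, 16.0, 26.0])]
can scene [(0.96, [362.0, 175.0, 38.0, 78.0])]
can top [(0.71, [151.0, 159.0, 46.0, 35.0])]
bottle scene [(0.86, [178.0, 291.0, 35.0, 66.0]), (0.79, [147.0, 273.0, 27.0, 51.0])]
bottle top [(0.7, [366.0, 162.0, 36.0, 30.0])]
```

View pics/s0.png

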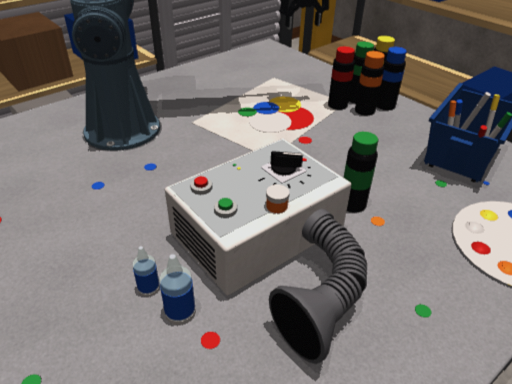

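View pics/t0.png

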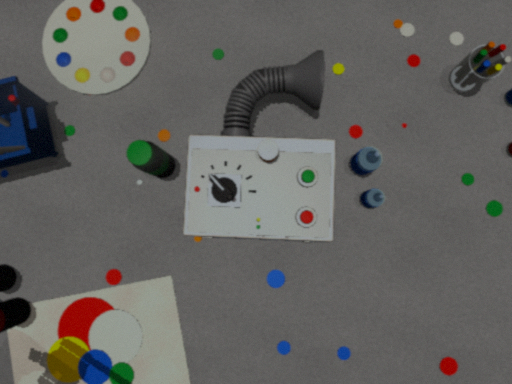

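Scene view: stop (202,183), start (226,206), selector (287,160), jar (278,198), can (362,172), tall bottle (178,290) with a smaller look-alike at (147,272). Top view: selector (224,190) with its pointer up-left to (210,176), start (308,176), stop (306,217), jar (269,150). Possible confusions: the red stop against the red paint dots and the red off dot (197,189), and the green start against the green paint dots (258,227).

```bash
cat > h.py <<'E'
import numpy as np,cv2
from bench import calibration
def cam(n):
    c=calibration(n);R=cv2.Rodrigues(np.array(c['rvec'],float))[0];return np.array(c['intrinsics']),R,np.array(c['tvec'],float).ravel()
def at_z(n,uv,z):
    K,R,t=cam(n);d=R.T@np.linalg.inv(K)@np.array([*uv,1.]);o=-R.T@t
    return o+d*(z-o[2])/d[2]
def proj(n,p):
    c=calibration(n);return cv2.projectPoints(np.array(p,float).reshape(-1,1,3),np.array(c['rvec'],float),np.array(c['tvec'],float),np.array(c['intrinsics'],float),None)[0][:,0]
def deproj(n,depth):
    K,R,t=cam(n);v,u=np.mgrid[:384,:512]
    P=np.stack([(u-K[0,2])/K[0,0]*depth,(v-K[1,2])/K[1,1]*depth,depth],-1)
    return (P-t)@R
E
python3 - <<'E'
from h import *
f=np.load('f0.npz');b=f['b'].astype(int);a=f['a'].astype(int)
def blob(im,box,col):
    x0,x1,y0,y1=box;s=im[y0:y1,x0:x1];o=[i for i in range(3) if i!=col]
    m=(s[...,col]>s[...,o].max(-1)+50);v,u=np.nonzero(m);return u.mean()+x0,v.mean()+y0,m.sum()
W={}
for n,im,bx in [('top',b,{'start':(296,320,165,188),'stop':(296,320,206,228),'off':(192,201,184,194)}),('scene',a,{'start':(213,240,196,214),'stop':(190,214,174,193)})]:
  for k,x in bx.items():
    r=blob(im,x,1 if k=='start' else 2);z=.143 if k=='off' else .162
    W[n,k]=at_z(n,r[:2],z);print(n,k,np.round(r,1),np.round(W[n,k],4))
s,t=W['top','start'],W['top','stop'];d=s-t;yaw=np.arctan2(d[1],d[0]);print('len',np.hypot(*d[:2]),'yaw',yaw)
P=deproj('top',f['db']);
# case top points
m=np.zeros(b.shape[:2],bool);m[130:245,180:340]=1
m&=abs(P[...,2]-.141)<.006
r=cv2.minAreaRect(P[m][:,:2].astype(np.float32)*1000);print('rect',r,'z',np.median(P[m][:,2]))
c=cv2.resize(f['b'][135:245,180:340],None,fx=5,fy=5,interpolation=cv2.INTER_CUBIC);cv2.imwrite('pics/c0.png',c)
m=(P[...,2]>.174)&(P[...,2]<.19);m[:160]=0;m[:,:185]=0;m[:,270:]=0;m[225:]=0
print('handle',m.sum(),cv2.minAreaRect(P[m][:,:2].astype(np.float32)*1000),np.nonzero(m)[1].mean(),np.nonzero(m)[0].mean())
E
```

```text
top start [307.7 175.8 103. ] [ 0.6165 -0.0744  0.162 ]
top stop [306.3 216.5 126. ] [ 0.5322 -0.0711  0.162 ]
top off [196.8 188.8  20. ] [0.5905 0.1596 0.143 ]
scene start [225.  202.2  95. ] [ 0.617  -0.0749  0.162 ]
scene stop [200.3 180.9 120. ] [ 0.5344 -0.0736  0.162 ]
len 0.08437170197045248 yaw -0.038116531415559964
rect ((595.8169555664062, 26.771484375), (319.3346862792969, 219.47665405273438), 87.9300765991211) z 0.14044881816306481
handle 236 ((591.8272094726562, 105.15026092529297), (66.61099243164062, 16.236557006835938), 42.62060546875) 220.15254237288136 186.52118644067798
```

View pics/c0.png

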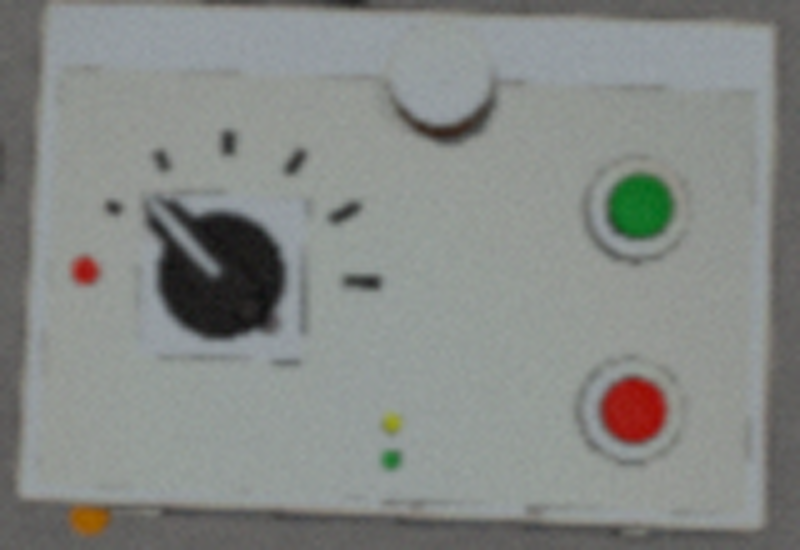

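Top-view crop: the case is fitted (centre 0.596, 0.027; yaw -2.07°) and the buttons agree with it. The handle's white line runs from (215,272) to (152,200). That is about 45° from off, which lies between marks 1 and 2, so I'll look again.

```bash
cat > sel.py <<'E'
from h import *
from bench import camera,ctrl
C=np.array([.5958,.0268]);yaw=-.0361
R2=np.array([[np.cos(yaw),-np.sin(yaw)],[np.sin(yaw),np.cos(yaw)]])
AX=C+R2@[-.010,.075];ST=C+R2@[.025,-.100]
def handle(n):
    im,d=camera(n);P=deproj(n,d)
    m=(np.hypot(P[...,0]-AX[0],P[...,1]-AX[1])<.042)&(P[...,2]>.178)&(P[...,2]<.187)
    (cx,cy),(w,h),an=cv2.minAreaRect(P[m][:,:2].astype(np.float32)*1000)
    v=P[m][:,:2]-AX;p=np.linalg.svd(v-v.mean(0),full_matrices=False)[2][0]
    if p@v.mean(0)<0:p=-p
    print(n,m.sum(),(round(cx),round(cy)),(round(w),round(h)),'selector deg',np.degrees(np.pi/2+yaw-np.arctan2(p[1],p[0])),'off axis mm',v.mean(0)*1000)
    return im
if __name__=='__main__':
    import sys
    print(AX,ST,ctrl.get_obs()['time_s'])
    a=handle('scene');b=handle('top')
    if len(sys.argv)>1:
        u,v=proj('scene',[*AX,.17])[0].astype(int)
        c=cv2.resize(a[max(0,v-50):v+60,max(0,u-80):u+80],None,fx=5,fy=5,interpolation=cv2.INTER_CUBIC);cv2.imwrite(f'pics/{sys.argv[1]}.png',c)
        print('crop origin',u-80,v-50)
E
python3 sel.py c1
```

```text
[0.58851343 0.10211206] [ 0.6171745  -0.07403715] 0.8
scene 147 (591, 104) (65, 18) selector deg 44.67130272922021 off axis mm [3.70653388 0.95795612]
top 221 (592, 105) (67, 15) selector deg 44.913490966047505 off axis mm [3.26598472 3.19443695]
crop origin 204 108
```

View pics/c1.png

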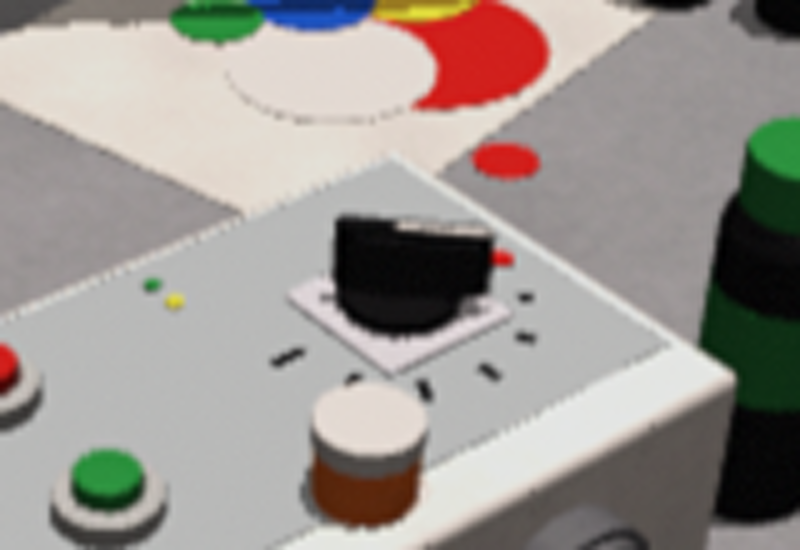

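The handle really is at about 45°, resting between clicks, and both cameras agree. I'll therefore check the angle by camera after each push. The plan is to shut the fingers and set the tool's -x face against the left flank, about 27 mm out from the axis. Then I swing the tool about the axis, turning it along with the handle.

```bash
cat > plan.py <<'E'
from sel import *
def rows(targets):
    """targets: (x,y,z,yaw of tool x, world) -> shift mm + turn from the measured pose"""
    o=ctrl.get_obs();w,x,y,z=o['eef_rot'];from scipy.spatial.transform import Rotation as Ro
    M=Ro.from_quat([x,y,z,w]).as_matrix();y0=np.arctan2(M[1,0],M[0,0])
    print('t',round(o['time_s'],2),'pos',np.round(o['eef_pos'],4),'yaw',round(np.degrees(y0),1),'F',np.round(o['wrist_force'],1),'q',np.round(o['q'],2),'open',o['opening'])
    for t in targets:
        d=M.T@(np.array(t[:3])-o['eef_pos'])*1000;tu=-(t[3]-y0);tu=(tu+np.pi)%(2*np.pi)-np.pi
        print(np.round(d,1).tolist(),round(tu,3))
def swing(deg,gap,z=.160,r=.027):
    """pose with the -x face gap m off the flank of a handle at deg"""
    a=np.pi/2+yaw-np.radians(deg);p=np.array([np.cos(a),np.sin(a)]);l=np.array([-p[1],p[0]])
    return [*(AX+r*p+(.008+.011+gap)*l),z,np.arctan2(l[1],l[0])]
E
python3 - <<'E'
from plan import *
t=swing(45,.014,.25);print(t);rows([t,swing(45,.014,.160),swing(45,.004)])
f=np.load('f0.npz')
P=deproj('top',f['db'])
for n,(x0,x1,y0,y1) in {'can':(127,176,138,182),'jar':(258,281,145,163),'bottle':(345,386,145,178)}.items():
    q=P[y0:y1,x0:x1].reshape(-1,3);q=q[q[:,2]>{'can':.17,'jar':.165,'bottle':.08}[n]];print(n,np.round(np.median(q,0),3),q[:,2].max())
E
```

```text
[np.float64(0.5858048114908477), np.float64(0.1446639472064627), 0.25, np.float64(2.320094490192345)]
t 0.9 pos [0.19   0.5427 0.2313] yaw 160.7 F [-0.1 -0.8  0.2] q [ 1.03  0.18  1.61  0.    1.35 -0.21] open 1.0025599815523294
[-505.1, -244.9, -18.7] 0.485
[-505.1, -244.9, 71.3] 0.485
[-514.0, -249.6, 71.3] 0.485
can [0.659 0.269 0.19 ] 0.9892217426248734
jar [0.665 0.01  0.178] 0.18215278083420003
bottle [ 0.66  -0.213  0.107] 0.9892217426248734
```

Emit:
move_arm:
  series:
    - [[0, 0, 0, -30, 0], [0, -30, -15, -50, 0.05], [0, -65, -31, -50, 0.1], [0, -100, -48, -50, 0.15], [0, -135, -65, -50, 0.2], [0, -170, -82, -50, 0.25], [0, -205, -99, -50, 0.3], [0, -240, -116, -50, 0.35], [0, -275, -133, -50, 0.4], [0, -310, -150, -50, 0.485]]

```text
time_s: 1.73
eef_pos: [0.4341, 0.2971, 0.2816]
eef_rot: [0.0, 0.401, 0.916, 0.0]
wrist_force: [0.7, 0.0, 0.2]
opening: -0.003
grasp_force: 0.0
```

```bash
python3 -c "
from plan import *
rows([swing(45,.014,.25),swing(45,.014,.20)])"
```

```text
t 1.73 pos [0.4341 0.2971 0.2816] yaw 132.8 F [0.7 0.  0.2] q [ 0.37  0.03  1.67  0.    1.44 -0.37] open -0.0030597444700038484
[-214.9, 7.8, 31.6] -0.003
[-214.9, 7.7, 81.6] -0.003
```

Emit:
move_arm:
  series:
    - [[0, -30, 1, 0, 0], [0, -60, 2, 0, 0], [0, -90, 3, 0, 0], [0, -120, 4, 0, 0], [0, -150, 5, 10, 0], [0, -180, 7, 20, 0], [0, -205, 8, 30, 0], [0, -215, 8, 45, 0], [0, -215, 8, 60, 0], [0, -215, 8, 75, 0]]

```text
time_s: 2.57
eef_pos: [0.5859, 0.1456, 0.2055]
eef_rot: [-0.0, 0.4, 0.916, 0.0]
wrist_force: [-0.5, 0.7, -0.5]
opening: 0.004
grasp_force: 0.0
```

```bash
python3 - <<'E'
from plan import *
rows([swing(45,.014),swing(45,.0)])
im=handle('top');cv2.imwrite('pics/c2.png',cv2.resize(im[120:250,160:320],None,fx=4,fy=4,interpolation=cv2.INTER_CUBIC))
handle('scene')
E
```

```text
t 2.57 pos [0.5859 0.1456 0.2055] yaw 132.8 F [-0.5  0.7 -0.5] q [ 0.05  0.27  1.56  0.    1.32 -0.7 ] open 0.004229224360312966
[-0.7, -0.7, 45.5] -0.002
[-14.7, -0.7, 45.5] -0.002
top 195 (590, 104) (62, 16) selector deg 46.08394334273402 off axis mm [1.78527518 1.26075505]
scene 143 (592, 104) (65, 15) selector deg 45.502643026663854 off axis mm [4.53123258 1.8960125 ]
```

View pics/c2.png

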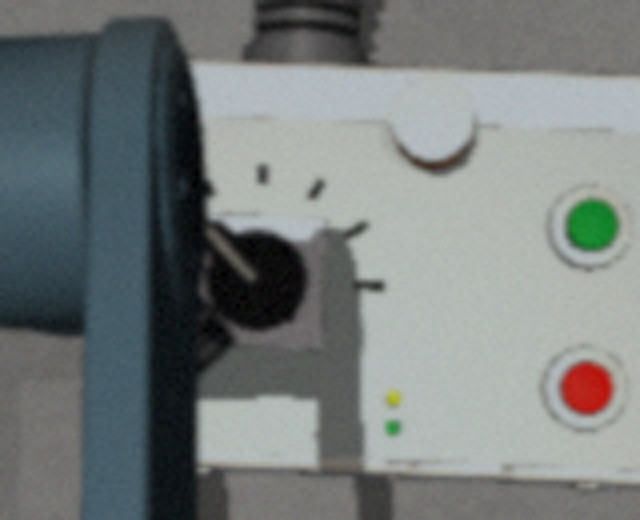

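Top view: the gripper stands to the left of the handle, whose white line at (230,250) hasn't moved. I'll go down, then in to the flank.

Emit:
move_arm:
  series:
    - [[0, 0, 0, 15, 0], [0, 0, 0, 30, 0], [0, 0, 0, 45, 0], [0, 0, 0, 45, 0], [0, -4, 0, 45, 0], [0, -8, 0, 45, 0], [0, -10, 0, 45, 0], [0, -12, 0, 45, 0], [0, -12, 0, 45, 0], [0, -12, 0, 45, 0]]

```text
time_s: 3.5
eef_pos: [0.5938, 0.1377, 0.1619]
eef_rot: [0.0, 0.4, 0.917, 0.0]
wrist_force: [0.2, 1.6, -0.1]
opening: -0.001
grasp_force: 0.0
```

```bash
python3 - <<'E'
from plan import *
rows([swing(d,.0) for d in (45,50,55,60,65,70)])
handle('top');handle('scene')
E
```

```text
t 3.5 pos [0.5938 0.1377 0.1619] yaw 132.9 F [ 0.2  1.6 -0.1] q [ 0.03  0.32  1.58  0.    1.24 -0.72] open -0.001049523840846002
[-3.5, -1.1, 1.9] -0.001
[-5.9, 0.4, 1.9] 0.087
[-8.4, 1.7, 1.9] 0.174
[-11.1, 2.9, 1.9] 0.261
[-13.8, 3.7, 1.9] 0.348
[-16.6, 4.4, 1.9] 0.436
top 112 (582, 96) (39, 16) selector deg 230.86046135216552 off axis mm [-7.03021246 -7.45068285]
scene 182 (591, 108) (69, 27) selector deg 34.07359591114027 off axis mm [5.46218487 7.00370057]
```

Emit:
move_arm:
  series:
    - [[0, -3, -1, 2, 0], [0, -4, 0, 2, 0.04], [0, -6, 0, 2, 0.09], [0, -7, 1, 2, 0.13], [0, -8, 2, 2, 0.17], [0, -8, 2, 2, 0.17], [0, -8, 2, 2, 0.17], [0, -8, 2, 2, 0.17], [0, -8, 2, 2, 0.17], [0, -8, 2, 2, 0.17]]

```text
time_s: 4.43
eef_pos: [0.6003, 0.1334, 0.1593]
eef_rot: [0.0, 0.476, 0.88, -0.0]
wrist_force: [0.0, 0.4, 0.2]
opening: -0.0
grasp_force: 0.0
```

```bash
python3 - <<'E'
from plan import *
rows([swing(d,.0) for d in (55,60,65,70,75,80)])
a=handle('scene');u,v=proj('scene',[*AX,.18])[0].astype(int)
cv2.imwrite('pics/c3.png',cv2.resize(a[v-45:v+45,u-60:u+60],None,fx=5,fy=5,interpolation=cv2.INTER_CUBIC))
print(u-60,v-45)
E
```

```text
t 4.43 pos [0.6003 0.1334 0.1593] yaw 123.2 F [0.  0.4 0.2] q [ 0.03  0.34  1.57 -0.    1.24 -0.55] open -0.0001861012775645149
[-0.9, 0.1, -0.7] 0.005
[-3.3, 1.6, -0.7] 0.092
[-5.8, 3.0, -0.7] 0.179
[-8.5, 4.1, -0.7] 0.267
[-11.3, 4.9, -0.7] 0.354
[-14.1, 5.5, -0.7] 0.441
scene 175 (592, 107) (70, 25) selector deg 48.14522043300989 off axis mm [7.06322181 5.84725619]
224 109
```

View pics/c3.png

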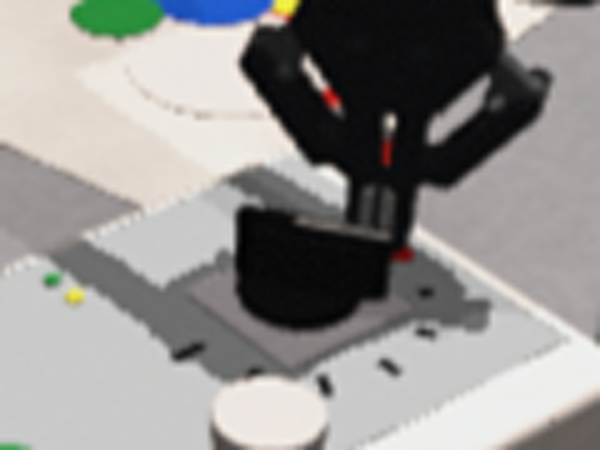

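Scene crop: the fingertip is behind the handle on the left flank. The white line now runs from crop (295,218) to (388,238), so the handle has turned a little.

```bash
cat >> plan.py <<'E'
def line(p,q):
    a,b=at_z('scene',p,.182)[:2],at_z('scene',q,.182)[:2];v=b-a
    for n,w in (('line',v),('nose',b-AX)): print(n,'deg',np.degrees(np.pi/2+yaw-np.arctan2(w[1],w[0])),'len',np.linalg.norm(w)*1000)
E
python3 - <<'E'
from plan import *
line((283,152.4),(302.6,154.4));line((283,152.6),(301.6,156.6))
E
```

```text
line deg 47.02797970004055 len 40.675624018121944
nose deg 43.24399850405135 len 36.81951899822429
line deg 58.08013439779117 len 39.92697244830409
nose deg 56.6058181769243 len 35.83114078614716
```

```bash
cat >> plan.py <<'E'
def ang():
    from scipy.spatial.transform import Rotation as Ro
    o=ctrl.get_obs();w,x,y,z=o['eef_rot'];M=Ro.from_quat([x,y,z,w]).as_matrix()
    for n in('scene','top'):
        im,d=camera(n);P=deproj(n,d)
        T=(P-o['eef_pos'])@M
        m=(np.hypot(P[...,0]-AX[0],P[...,1]-AX[1])<.042)&(P[...,2]>.177)&(P[...,2]<.188)&(T[...,0]<-.011)
        if m.sum()<60: print(n,m.sum());continue
        v=P[m][:,:2]-AX;best=min(np.arange(0,181,1.),key=lambda g:cost(v,g))
        print(n,m.sum(),'angle',best)
def cost(v,g):
    a=np.pi/2+yaw-np.radians(g);p=np.array([np.cos(a),np.sin(a)]);u=v@p;l=v@[-p[1],p[0]]
    return np.mean(np.clip(abs(l)-.008,0,.01)+np.clip(u-.038,0,.01)+np.clip(-.029-u,0,.01))
E
python3 -c "
from plan import *
ang()"
```

```text
scene 182 angle 54.0
top 92 angle 55.0
```

Emit:
move_arm:
  series:
    - [[0, -2, 1, -1, 0.04], [0, -3, 2, -1, 0.09], [0, -5, 2, -1, 0.13], [0, -6, 3, -1, 0.18], [0, -7, 4, -1, 0.22], [0, -8, 4, -1, 0.27], [0, -10, 5, -1, 0.31], [0, -11, 5, -1, 0.35], [0, -11, 5, -1, 0.35], [0, -11, 5, -1, 0.35]]

```text
time_s: 5.42
eef_pos: [0.6107, 0.1273, 0.1604]
eef_rot: [0.0, 0.621, 0.784, 0.0]
wrist_force: [0.6, 2.2, 0.5]
opening: 0.002
grasp_force: 0.9
```

```bash
python3 - <<'E'
from plan import *
rows([swing(d,.0) for d in (75,80,85,90,95,100,105)])
ang()
E
```

```text
t 5.42 pos [0.6107 0.1273 0.1604] yaw 103.2 F [0.6 2.2 0.5] q [ 0.02  0.35  1.54  0.    1.25 -0.22] open 0.001780804282097735
[-0.6, -0.2, 0.4] 0.005
[-3.0, 1.3, 0.4] 0.092
[-5.6, 2.6, 0.4] 0.179
[-8.2, 3.7, 0.4] 0.267
[-11.0, 4.6, 0.4] 0.354
[-13.8, 5.2, 0.4] 0.441
[-16.7, 5.6, 0.4] 0.528
scene 169 angle 74.0
top 15
```

Emit:
move_arm:
  series:
    - [[0, -1, 0, 0, 0.02], [0, -2, 1, 0, 0.05], [0, -3, 1, 0, 0.09], [0, -4, 2, 0, 0.11], [0, -4, 2, 0, 0.13], [0, -4, 2, 0, 0.13], [0, -4, 2, 0, 0.13], [0, -4, 2, 0, 0.13], [0, -4, 2, 0, 0.13], [0, -4, 2, 0, 0.13]]

```text
time_s: 6.35
eef_pos: [0.6134, 0.1234, 0.1603]
eef_rot: [0.0, 0.671, 0.741, -0.0]
wrist_force: [-0.2, -0.4, -0.1]
opening: 0.003
grasp_force: 0.0
```

```bash
python3 - <<'E'
from plan import *
rows([swing(d,.0) for d in (80,85,90,95,100,105)])
ang()
E
```

```text
t 6.35 pos [0.6134 0.1234 0.1603] yaw 95.7 F [-0.2 -0.4 -0.1] q [ 0.01  0.36  1.54 -0.    1.25 -0.09] open 0.003058993392142755
[1.3, -0.6, 0.3] -0.039
[-1.1, 1.0, 0.3] 0.048
[-3.6, 2.4, 0.3] 0.135
[-6.2, 3.7, 0.3] 0.223
[-8.9, 4.6, 0.3] 0.31
[-11.7, 5.4, 0.3] 0.397
scene 154 angle 84.0
top 0
```

```bash
python3 - <<'E'
from plan import *
a,_=camera('scene');cv2.imwrite('pics/c4.png',cv2.resize(a[109:199,224:344],None,fx=5,fy=5,interpolation=cv2.INTER_CUBIC))
for g in (75,84,90):
    t=np.pi/2+yaw-np.radians(g);print(g,(proj('scene',[[*AX,.182],[AX[0]+.038*np.cos(t),AX[1]+.038*np.sin(t),.182]])-[224,109])*5)
E
```

```text
75 [[303.80980095 221.1993929 ]
 [381.35363973 253.86166736]]
84 [[303.80980095 221.1993929 ]
 [372.44276923 260.05262673]]
90 [[303.80980095 221.1993929 ]
 [365.48781998 263.66811837]]
```

View pics/c4.png

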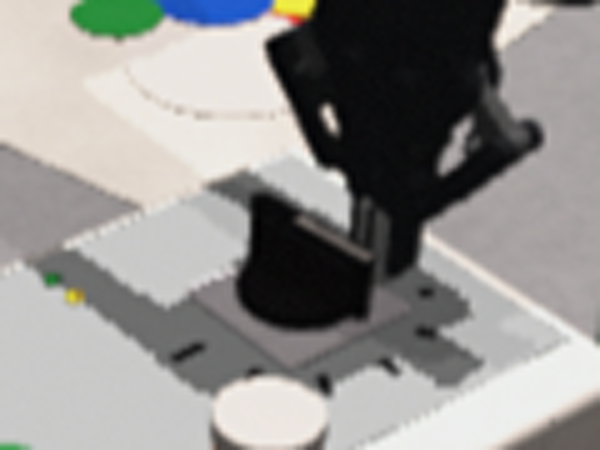

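Scene crop: the white line ends at (370,262), so the handle has clicked to about 90° (speed 3). Next is the last click, half way being 105°, approached in small steps.

Emit:
move_arm:
  series:
    - [[0, -1, 1, 0, 0.05], [0, -2, 2, 0, 0.09], [0, -4, 2, 0, 0.13], [0, -5, 3, 0, 0.18], [0, -6, 4, 0, 0.22], [0, -7, 4, 0, 0.26], [0, -9, 5, 0, 0.31], [0, -10, 5, 0, 0.35], [0, -10, 5, 0, 0.35], [0, -10, 5, 0, 0.35]]

```text
time_s: 7.33
eef_pos: [0.6193, 0.1145, 0.1603]
eef_rot: [-0.0, 0.79, 0.614, 0.0]
wrist_force: [-0.2, 2.9, -0.2]
opening: -0.004
grasp_force: 1.3
```

```bash
python3 - <<'E'
from plan import *
rows([swing(d,.0) for d in (100,103,106,109,112)])
ang()
E
```

```text
t 7.33 pos [0.6193 0.1145 0.1603] yaw 75.7 F [-0.2  2.9 -0.2] q [-0.01  0.37  1.52  0.    1.25  0.24] open -0.004341355958388397
[0.4, -0.5, 0.3] -0.039
[-1.0, 0.5, 0.3] 0.013
[-2.4, 1.4, 0.3] 0.066
[-3.9, 2.3, 0.3] 0.118
[-5.4, 3.1, 0.3] 0.171
scene 146 angle 102.0
top 0
```

Same pattern as before the last click (2.9 N, near half way). I'll push about 7° more.

Emit:
move_arm:
  series:
    - [[0, -1, 1, 0, 0.03], [0, -2, 1, 0, 0.06], [0, -3, 2, 0, 0.08], [0, -4, 2, 0, 0.11], [0, -4, 2, 0, 0.13], [0, -4, 2, 0, 0.13], [0, -4, 2, 0, 0.13], [0, -4, 2, 0, 0.13], [0, -4, 2, 0, 0.13], [0, -4, 2, 0, 0.13]]

```text
time_s: 8.27
eef_pos: [0.6203, 0.1096, 0.1603]
eef_rot: [0.0, 0.828, 0.561, -0.0]
wrist_force: [0.6, 0.1, 0.5]
opening: 0.003
grasp_force: 0.0
```

```bash
python3 - <<'E'
from plan import *
rows([swing(d,.0) for d in (106,109,112)])
ang()
E
```

```text
t 8.27 pos [0.6203 0.1096 0.1603] yaw 68.2 F [0.6 0.1 0.5] q [-0.01  0.37  1.52 -0.    1.25  0.37] open 0.0027178924784948934
[1.9, -1.1, 0.3] -0.065
[0.6, -0.0, 0.3] -0.013
[-0.9, 1.0, 0.3] 0.039
scene 143 angle 111.0
top 13
```

It clicked, since the force dropped to zero. Back away from the flank, lift and look.

Emit:
move_arm:
  series:
    - [[0, 10, 0, 0, 0], [0, 20, 0, 0, 0], [0, 25, 0, -15, 0], [0, 25, 0, -40, 0], [0, 25, 0, -70, 0], [0, 30, 0, -90, 0], [0, 50, 0, -100, 0], [0, 70, 0, -100, 0], [0, 90, 0, -100, 0], [0, 100, 0, -100, 0]]

```text
time_s: 9.2
eef_pos: [0.6581, 0.2056, 0.2607]
eef_rot: [-0.0, 0.828, 0.561, 0.001]
wrist_force: [0.2, -0.1, 0.2]
opening: 0.003
grasp_force: 0.0
```

```bash
python3 - <<'E'
from plan import *
a=handle('scene');handle('top')
cv2.imwrite('pics/c5.png',cv2.resize(a[109:219,204:344],None,fx=5,fy=5,interpolation=cv2.INTER_CUBIC))
y0=np.radians(68)
rows([[*ST,.26,y0],[*ST,.17,y0],[*ST,.155,y0]])
E
```

```text
scene 124 (590, 100) (16, 71) selector deg 109.74544723267165 off axis mm [ 5.25688654 -3.51889937]
top 222 (593, 100) (17, 66) selector deg 109.19160809507271 off axis mm [ 4.81609092 -2.0792451 ]
t 9.3 pos [0.6575 0.2047 0.2597] yaw 68.3 F [-0.1  0.1 -0.3] q [0.13 0.41 1.26 0.   1.47 0.51] open 0.0005249032689144127
[-273.9, 65.5, -0.3] 0.006
[-273.9, 65.5, 89.7] 0.006
[-273.9, 65.6, 104.7] 0.006
```

View pics/c5.png

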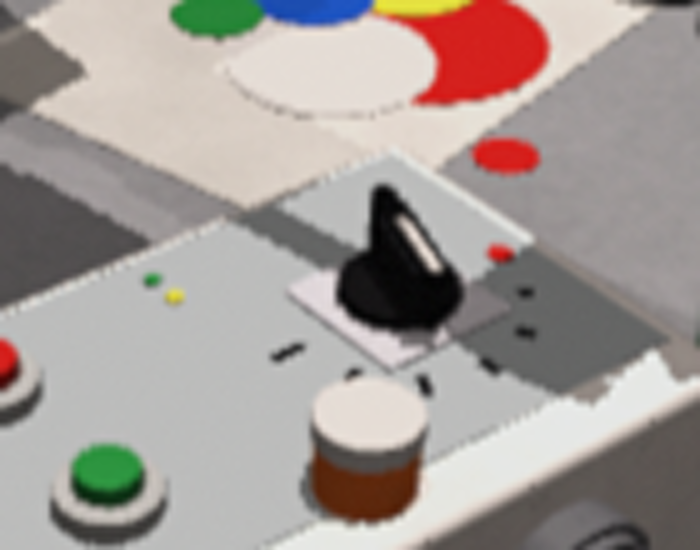

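The handle rests at about 109° on both cameras, which is short of 120° ± 7°. I'll measure it again, finely, in case it is still drifting, and fit the dial marks directly as a check on the angle reference.

```bash
python3 - <<'E'
from plan import *
print(ctrl.get_obs()['time_s'])
for n in('top','scene'):
    im=handle(n)
    # dark marks on the panel, polar about the axis
    P=np.array([[at_z(n,(u,v),.1405)[:2] for u in range(512)] for v in range(384)]) 
    d=P-AX;r=np.hypot(d[...,0],d[...,1]);ang=np.degrees(np.pi/2+yaw-np.arctan2(d[...,1],d[...,0]))%360
    g=im.max(-1).astype(float)
    m=((r>.044)&(r<.075)&(g<110)&((ang<200)|(ang>350))).astype(np.uint8)
    k,l,s,c=cv2.connectedComponentsWithStats(m)
    for i in range(1,k):
        if 5<=s[i,4]<90:
            q=l==i;print(n,s[i,4],np.round(c[i]),'deg',round(ang[q].mean(),1),'r',round(r[q].mean()*1e3,1))
    # white line direction on handle top
    P=at=np.array([[at_z(n,(u,v),.182)[:2] for u in range(512)] for v in range(384)])
    d=P-AX;r=np.hypot(d[...,0],d[...,1]);a=np.degrees(np.pi/2+yaw-np.arctan2(d[...,1],d[...,0]))
    q=(r<.038)&(r>.012)&(abs(a-112)<25)&(g>110);v=d[q]
    if q.sum()>4: print('white',q.sum(),np.degrees(np.pi/2+yaw-np.arctan2(*v.mean(0)[::-1])))
    cv2.imwrite('pics/c6.png',cv2.resize(im[145:235,180:280],None,fx=6,fy=6,interpolation=cv2.INTER_CUBIC)) if n=='top' else 0
E
```

```text
9.3
top 218 (593, 101) (16, 66) selector deg 109.4085146063321 off axis mm [ 4.26007051 -1.89715668]Traceback (most recent call last):
  File "<stdin>", line 6, in <module>
  File "h.py", line 6, in at_z
    K,R,t=cam(n);d=R.T@np.linalg.inv(K)@np.array([*uv,1.]);o=-R.T@t
          ~~~^^^
  File "h.py", line 4, in cam
    c=calibration(n);R=cv2.Rodrigues(np.array(c['rvec'],float))[0];return np.array(c['intrinsics']),R,np.array(c['tvec'],float).ravel()
ValueError: time passes only in moves, steps and waits
```

The handle is really at 109.4° and has followed the fingertip without jumping (friction). It stays where it's left, so I'll go back to the same flank and carry it to 120°, well below the 135° half way point.

```bash
python3 - <<'E'
from plan import *
rows([swing(109,.025,.26),swing(109,.025),swing(109,.004)])
E
```

```text
t 9.35 pos [0.6572 0.2034 0.2596] yaw 68.3 F [ 0.6 -0.2 -0.4] q [ 0.13  0.41  1.26 -0.    1.47  0.51] open 0.002500620999955297
[-75.2, 0.1, -0.4] -0.011
[-75.1, 0.2, 99.6] -0.011
[-96.1, 0.5, 99.6] -0.011
```

Emit:
move_arm:
  series:
    - [[0, -25, 0, 0, 0], [0, -50, 0, 0, 0], [0, -75, 0, 0, 0], [0, -75, 0, 25, 0], [0, -75, 0, 50, 0], [0, -75, 0, 75, 0], [0, -75, 0, 100, 0], [0, -83, 0, 100, 0], [0, -90, 0, 100, 0], [0, -93, 0, 100, 0]]

```text
time_s: 10.18
eef_pos: [0.6232, 0.1145, 0.1617]
eef_rot: [0.001, 0.828, 0.56, 0.0]
wrist_force: [-0.1, 0.2, 0.2]
opening: 0.002
grasp_force: 0.0
```

```bash
python3 - <<'E'
from plan import *
rows([swing(d,.0) for d in (109,112,115,118,120,121)])
ang()
E
```

```text
t 10.18 pos [0.6232 0.1145 0.1617] yaw 68.1 F [-0.1  0.2  0.2] q [-0.01  0.37  1.51 -0.    1.25  0.38] open 0.0017805978814954403
[-5.0, -0.8, 1.7] -0.014
[-6.4, 0.1, 1.7] 0.038
[-7.9, 1.0, 1.7] 0.09
[-9.4, 1.9, 1.7] 0.143
[-10.5, 2.4, 1.7] 0.178
[-11.0, 2.6, 1.7] 0.195
scene 147 angle 110.0
top 0
```

Emit:
move_arm:
  series:
    - [[0, -2, 0, 1, 0], [0, -4, 0, 2, 0], [0, -5, -1, 2, 0], [0, -6, 0, 2, 0.04], [0, -8, 1, 2, 0.09], [0, -9, 2, 2, 0.14], [0, -10, 2, 2, 0.17], [0, -10, 2, 2, 0.17], [0, -10, 2, 2, 0.17], [0, -10, 2, 2, 0.17]]

```text
time_s: 11.12
eef_pos: [0.621, 0.1063, 0.1584]
eef_rot: [0.0, 0.873, 0.489, 0.0]
wrist_force: [-0.7, -0.4, -0.1]
opening: 0.002
grasp_force: 0.0
```

```bash
python3 - <<'E'
from plan import *
rows([swing(d,.0) for d in (119,120,121)])
ang()
E
```

```text
t 11.12 pos [0.621  0.1063 0.1584] yaw 58.5 F [-0.7 -0.4 -0.1] q [-0.02  0.37  1.52  0.    1.25  0.53] open 0.001647553857061374
[-1.3, 1.3, -1.6] -0.008
[-1.8, 1.6, -1.6] 0.01
[-2.3, 2.0, -1.6] 0.027
scene 145 angle 117.0
top 63 angle 118.0
```

Emit:
move_arm:
  series:
    - [[0, -1, 1, -1, 0], [0, -2, 2, -1, 0.01], [0, -2, 2, -1, 0.01], [0, -2, 2, -1, 0.01], [0, -2, 2, -1, 0.01], [0, 5, 2, -1, 0.01], [0, 15, 2, -1, 0.01], [0, 25, 2, -5, 0.01], [0, 30, 2, -40, 0.01], [0, 35, 2, -75, 0.01]]

```text
time_s: 12.05
eef_pos: [0.6399, 0.1363, 0.2316]
eef_rot: [-0.001, 0.875, 0.484, -0.002]
wrist_force: [2.1, 0.6, 0.2]
opening: 0.0
grasp_force: 0.0
```

```bash
python3 - <<'E'
from plan import *
for n in('scene','top','scene','top'):im=handle(n)
ang()
rows([[*ST,.24,1.03],[*ST,.17,1.03],[*ST,.155,1.03]])
E
```

```text
scene 127 (592, 99) (16, 67) selector deg 120.8161710413644 off axis mm [ 4.6901701  -4.36022924]
top 213 (592, 100) (16, 66) selector deg 119.92536344644978 off axis mm [ 4.03466142 -2.80813476]
scene 125 (592, 99) (16, 68) selector deg 120.41450876030737 off axis mm [ 5.13217868 -4.9298329 ]
top 221 (592, 100) (16, 66) selector deg 119.82823989853144 off axis mm [ 3.89008121 -2.80389844]
scene 140 angle 120.0
top 230 angle 120.0
t 12.35 pos [0.6406 0.1354 0.2322] yaw 57.9 F [-0.3  0.4 -1.3] q [0.03 0.36 1.39 0.   1.4  0.59] open 0.00022345980157931021
[-189.9, 91.5, -7.7] -0.02
[-189.8, 91.6, 62.3] -0.02
[-189.8, 91.6, 77.3] -0.02
```

The selector is at 120° (speed 4) on both cameras, hand clear. Next the green button; the path is above the jar (tip at 240 mm, jar top at 178 mm).

Emit:
move_arm:
  series:
    - [[0, -20, 10, -10, 0], [0, -50, 24, -10, 0], [0, -80, 39, -10, 0], [0, -110, 53, -10, 0], [0, -140, 68, -10, 0], [0, -170, 82, -10, 0], [0, -190, 92, -5, 0], [0, -190, 92, 20, 0], [0, -190, 92, 45, 0], [0, -190, 92, 55, 0]]

```text
time_s: 13.18
eef_pos: [0.615, -0.0748, 0.173]
eef_rot: [-0.003, 0.876, 0.483, -0.003]
wrist_force: [0.3, -0.4, -0.7]
opening: 0.001
grasp_force: 0.0
```

```bash
python3 - <<'E'
from plan import *
handle('top');handle('scene')
rows([[*ST,.162,1.01],[*ST,.155,1.01]])
E
```

```text
top 211 (592, 100) (16, 66) selector deg 119.9307634343644 off axis mm [ 3.80823259 -2.63937162]
scene 131 (592, 99) (16, 66) selector deg 120.09818133977427 off axis mm [ 5.34336691 -4.65971994]
t 13.28 pos [ 0.6155 -0.0742  0.1744] yaw 57.8 F [ 0.4  1.  -0.5] q [-0.31  0.34  1.53  0.    1.28  0.25] open -0.0018509909108484672
[1.0, 1.5, 12.4] -0.0
[1.0, 1.5, 19.4] -0.0
```

Emit:
move_arm:
  series:
    - [[0, 1, 1, 8, 0], [0, 1, 1, 12, 0], [0, 1, 1, 14, 0], [0, 1, 1, 16, 0], [0, 1, 1, 17, 0], [0, 1, 1, 18, 0], [0, 1, 1, 19, 0], [0, 1, 1, 20, 0], [0, 1, 1, 20, 0], [0, 1, 1, 20, 0]]

```text
time_s: 14.12
eef_pos: [0.6197, -0.0745, 0.1588]
eef_rot: [0.0, 0.875, 0.484, 0.0]
wrist_force: [1.3, 2.0, 2.9]
opening: -0.001
grasp_force: 1.6
```

Partly in (tip at 158.8 mm, 2.9 N). I'll press further.

Emit:
move_arm:
  series:
    - [[0, 0, 0, 1, 0], [0, 0, 0, 2, 0], [0, 0, 0, 3, 0], [0, 0, 0, 4, 0], [0, 0, 0, 4, 0], [0, 0, 0, 5, 0], [0, 0, 0, 5, 0], [0, 0, 0, 5, 0], [0, 0, 0, 5, 0], [0, 0, 0, 5, 0]]

```text
time_s: 14.95
eef_pos: [0.6198, -0.0745, 0.1558]
eef_rot: [0.001, 0.875, 0.484, 0.001]
wrist_force: [-5.8, 3.7, 17.5]
opening: -0.007
grasp_force: 8.4
```

Fully in (155.8 mm, 17.5 N). Take the hand away upwards.

Emit:
move_arm:
  series:
    - [[0, 0, 0, -10, 0], [0, 0, 0, -30, 0], [0, 0, 0, -60, 0], [0, 0, 0, -90, 0], [0, 0, 0, -120, 0], [0, 0, 0, -140, 0], [0, 0, 0, -140, 0], [0, 0, 0, -140, 0], [0, 0, 0, -140, 0], [0, 0, 0, -140, 0]]

```text
time_s: 15.78
eef_pos: [0.6183, -0.0745, 0.2909]
eef_rot: [-0.001, 0.875, 0.484, -0.001]
wrist_force: [0.3, -0.2, -1.1]
opening: 0.003
grasp_force: 0.0
```

```bash
python3 - <<'E'
from plan import *
handle('scene');im=handle('top');rows([])
from bench import outline_of
f=np.load('f0.npz');a,d=camera('scene')
for t in('jar','can','bottle'):print(t,[np.round(x['bbox'],1).tolist() for x in outline_of(t,'scene')])
D=deproj('scene',d)
for n,(u,v) in {'start':(225,202),'stop':(200,181)}.items():print(n,np.median(D[v-2:v+3,u-3:u+4,2]),np.median(deproj('scene',f['da'])[v-2:v+3,u-3:u+4,2]))
cv2.imwrite('pics/end.png',a)
E
```

```text
scene 124 (592, 99) (16, 66) selector deg 120.15600026004357 off axis mm [ 4.95619921 -4.65920863]
top 218 (592, 100) (16, 66) selector deg 120.29390725267955 off axis mm [ 3.71711692 -2.92030027]
t 15.88 pos [ 0.6185 -0.0745  0.2913] yaw 57.9 F [-1.5  0.3  0.5] q [-0.31  0.25  1.41 -0.    1.49  0.25] open 0.0005407409204379318
jar [[277.4, 200.0, 23.9, 31.8]]
can [[361.8, 173.9, 35.8, 80.5], [147.2, 270.3, 26.5, 50.4]]
bottle [[146.9, 271.4, 29.4, 49.8], [177.8, 291.5, 34.9, 67.7]]
start 0.1618722341938665 0.16159874558259057
stop 0.16141662634526469 0.16149013357018996
```

View pics/end.png

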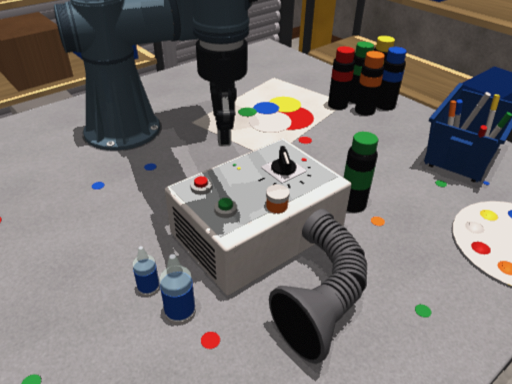

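The picture shows the hand clear of everything at (225,140) and the selector (285,160) at 120°. Both buttons are out, and the jar (278,198), can (362,174) and bottle (178,291) stand where they were.

```bash
python3 -c "
from bench import order
print(order.hand_in())"
```

```text
the job is handed in; nothing more can be done
None
```

The job is handed in: the selector is at speed 4 (120° on both cameras), the green button was pressed right in and is out again, red was not pressed, and the jar, can and bottle were not moved. The selector didn't jump into its clicks by itself, so I pushed it the last 11° to speed 4 with the fingertip.

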